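Put the seasonings away: table caddy and spice rack

TASK

Put the seasonings away. The salt shaker, the pepper mill and the honey jar each belong in the table caddy, in the round well made to its size, and the two loose spice jars belong in the two empty bays of the spice rack. Leave everything standing upright on the floor of its place, and do not shift the drinking glass or the mug that stand among them.

Things in the scene. Friction and masses are not known exactly. Their poses are not given: they have to be found in the camera images.
- salt_shaker: small clear salt shaker with a grey domed top, round, 44 mm diameter over its lower 70 mm, 90 mm tall, 0.1 kg. Loose, standing upright. Origin: centre of its underside; z up. Can be gripped at about 60 mm above its underside.
- pepper_mill: turned brown wooden pepper mill, round, 58 mm diameter at the foot, slim waist, round head 50 mm wide at 125 to 158 mm height, small steel knob on top, 170 mm tall, 0.18 kg; the head does not turn. Loose, upright. Origin: centre of its underside; z up. Can be gripped by its head, about 138 mm above its underside.
- honey_jar: clear faceted jar of amber honey with a black screw lid, round, 65 mm diameter, 86 mm tall, 0.33 kg. Loose, upright. Origin: centre of its underside; z up. Can be gripped at about 62 mm above its underside.
- spice_jar_1: slim spice jar with a black cap and dark label, round, 41 mm diameter, 105 mm tall, 0.11 kg. Loose, upright, standing on the worktop. Origin: centre of its underside; z up. Can be gripped at about 78 mm above its underside.
- spice_jar_2: the second loose spice jar, same size and shape as the first (41 mm diameter, 105 mm tall, 0.11 kg), and interchangeable with it. Origin: centre of its underside; z up.
- caddy: oak table caddy, 112 (x) by 264 (y) mm, rim 38 mm high, fixed. Three round wells in a row, floors 10 mm above the worktop, 24 mm deep: 56 mm wide at y +88 mm (salt), 72 mm wide at y +8 mm (pepper), 80 mm wide at y -76 mm (honey), all at x 0. Origin: centre of underside; z up, y to the robot's left within 0.15 rad. It stands left or right of the rack.
- spice_rack: dark wooden rack, 68 (x) by 254 (y) mm, fixed; ends 56, dividers 40, front and back slats 34 mm high. Four bays 56 mm square, floor 8 mm up, at y +93, +31, -31, -93 mm, x 0. Jars like the loose ones (tops at 113 mm) are fixed in the bays at +31 and -93; those at +93 and -31 are empty. Origin: centre of underside; z up, y to the robot's left within 0.15 rad.
- tumbler: clear drinking glass, round, 81 mm diameter, 91 mm tall, loose, upright. A bystander: leave it where it is. Origin: centre of its underside.
- mug: green and white mug, 78 mm body diameter, 101 mm tall, loose, upright. A bystander: leave it where it is. Origin: on its underside; the round body's centre lies 19 mm from it along its +y, the handle reaches 58 mm along its -y. Beyond the mug, to the left of the work, stands a solid microwave 340 mm tall, its front face at about x = 0.60 m for y above 0.20 m: keep wrist and gripper clear of it.

How it is judged:
By the outcome, as a careful person would: the job done as asked, in the order asked, and still so for the second after the job is handed in, with the robot touching nothing.
It also fails if it takes over 144 s, if anything falls off the work surface, if the arm or the gripper's body presses on something with over 40 N, if the wrist force passes 120 N, or if a joint passes its speed limit or range.

ROBOT

A 6-joint arm with a two-finger parallel gripper is mounted at the origin on a cart in front of the work surface, level with it; the furniture and walls round the work are solid. World frame = base frame: x ahead of the robot, y to its left, z up, the work surface at z = 0. Lengths are in m, angles in rad, forces in N, time in s.
With the tool pointing down it reaches from about 0.35 to 0.875 m from the base axis. Payload 4.2 kg.
Tool frame: the origin (TCP) lies at the very end of the fingers, on their centre line; the grasp point (between the pads) lies 19 mm behind it; z points along the fingers, y is the line along which they close (so a half turn about z gives the same grasp; the last joint's range is limited). The gripper opens to 87 mm and grips with 3 to 60 N. Pads are 19 mm wide; open, the fingers measure 117 mm over their backs; the gripper's body (75 mm by 190 mm) begins 51 mm behind the grasp point.
Start: joints at [-0.86, 0.385, 0.008, 0, -1.194, -0.259], TCP at [0.273, -0.562, 0.194] pointing down, gripper open.
Joint ranges: [-3.14, 3.14], [-1.21, 2.06], [-1.07, 1.41], [-3.16, 2.05], [-2.99, -0.16], [-3.1, 3.1]. Speed limits (rad/s): [2.79, 2.79, 3.14, 3.14, 3.14, 3.14].

INTERFACE

Orientations are given as [roll, pitch, yaw] about the fixed x, y, z axes, in that order (R = Rz(yaw) Ry(pitch) Rx(roll)).
In Python, from bench import ctrl gives the robot as it stands. The module is installed in compiled form; this text tells all that it offers.
- The arm moves only by the tool step_arm, never from a script. Its argument "moves" is a list that holds one entry, the list of rows, each a list of 4 numbers: the shift along the world's x, y, z in normalised numbers (1 is 750 mm), then the turn about the world's z in a scale on which 1.0 is 180 degrees. A call has 1 to 8 rows; each row is the pose to reach, as a shift and turn from the pose commanded when the call began; what a row does not reach only later rows make up. A row lasts 1/8 s, in which the tool goes at most 62.5 mm and 10.7 degrees, less where a joint would pass 70% of its speed; a pose out of reach is approached as far as the arm can. A shift or turn number past 1, either way, is cut back to 1. A call with a gripper value outside its range is refused whole. "jaw" is the finger opening in mm, from 0 to 87, set as the call begins (left out, the last holds). The fingers move at their own pace and stop on an object; "squeeze" is the grip in N (left out, the last holds). Time passes only in rows, so rows that repeat a pose let the fingers close. It gives the time, the measured TCP pose, the force, the opening and the grip force at its end, in the units of the state.
- ctrl.get_obs(): the state, without advancing time (a new reading comes with each control period).
- ctrl.get_image(name): name is "scene" or "top"; returns (picture, depth): 384x512x3 uint8, blue, green, red; 384x512 float32, m along the optical axis (not along the pixel's ray), 0 where there is no reading.
- ctrl.camera_info(name): a dict with "K" (3x3 intrinsics, pixels), "R" (3x3) and "t" (3): a world point X has camera coordinates R X + t. Camera axes: x right, y down, z forward; pixel columns grow to the right and rows downward; lengths in m; the calibration is good to about 2 mm. A picture is of the moment at which its call begins. camera_info takes no time and is no camera call.
- ctrl.hand_in(): hands the job in; it is judged then, once.
Trained networks look in the newest picture that a camera, given by its name, has taken for a name from the list of things; names that differ only in an ending like _2 or _b are one class to them, and where a whole thing is asked for, a point or a joint stands for the part that bears it (a point fixed in the world has none). Each returns a list of dicts, best first, with "p" (0 to 1); they miss things now and then, are a little off and sometimes report something else, mostly with a low value. They report only what shows in the picture. A call takes as long as a camera call.
- ctrl.outline_of(camera, name): "pixels" (384x512 bool, what is visible of it) and "rect" ([left, top, width, height] in pixels, round what is visible of it).
The state is a dict: "time_s": time; "joint_positions": joint angles; "qd": joint speeds; "joint_efforts": joint torques, N m; "ee_pos": TCP position; "eef_rot": TCP orientation; "contact_force": force on the tool from outside, world axes, zero at the start; "torque": the same for the moment, N m; "grip_width": finger opening in m; "grasp_force": force on a finger pad.
Only numpy, scipy, OpenCV 4.12 (cv2) and the standard library are available. Lean on these libraries where they do the work, as an engineer would, in place of code of your own. Each camera call takes 0.05 s, during which the arm holds its last target. There are 200 camera calls.

## Working session

There is one attempt and no reset: what is moved stays moved. The work goes in short steps, Python scripts to look and compute and a tool call to move; the robot and the scene stay as the last step left them, time stands still between calls to the robot, and variables do not carry over. Pictures are saved under pics/ and viewed, at most 14 in all, crops included, and the job is handed in when it is done.

Besides the shell and the picture viewer there is one more tool, called after "Emit:" by a JSON object that holds its "api" and its "payload", one argument or row to a line. step_arm: Moves the arm, as the interface text tells. Its arguments: {"type":"object","properties":{"moves":{"type":"array"},"jaw":{"type":"number"},"squeeze":{"type":"number"}},"required":["moves"]}

```bash
mkdir -p pics; cat > h.py <<'E'
from bench import ctrl
import numpy as np, cv2
def world(cam,depth,mask):
    c=ctrl.camera_info(cam);K,R,t=[np.array(c[k]) for k in("K","R","t")]
    v,u=np.nonzero(mask&(depth>0));z=depth[v,u]
    P=np.stack([(u-K[0,2])/K[0,0]*z,(v-K[1,2])/K[1,1]*z,z],1)
    return (P-t.reshape(3))@R
E
python3 - <<'E'
from h import *
ims={}
for c in("scene","top"):
    im,d=ctrl.get_image(c);cv2.imwrite(f"pics/{c}0.png",im);ims[c]=d;np.save(f"{c}0.npy",d)
    i=ctrl.camera_info(c);print(c,"campos",-np.array(i["R"]).T@np.array(i["t"]).ravel())
for n in "salt_shaker pepper_mill honey_jar spice_jar_1 caddy spice_rack tumbler mug".split():
  for c in ims:
    for o in ctrl.outline_of(c,n):
        W=world(c,ims[c],o["pixels"])
        if len(W)==0: print(n,c,o["p"],o["rect"],"nodepth");continue
        print(n,c,round(o["p"],2),o["rect"],len(W),"med",np.median(W,0).round(3),"lo",np.percentile(W,3,0).round(3),"hi",np.percentile(W,97,0).round(3))
print(ctrl.get_obs()["time_s"],ctrl.get_obs()["eef_rot"])
E
```

```text
scene campos [-0.40422166 -0.36812442  0.68663392]
top campos [0.24708841 0.02541489 1.17611862]
salt_shaker scene 0.98 [366.0, 217.4, 25.2, 34.3] 573 med [ 0.394 -0.323  0.048] lo [ 0.388 -0.34   0.004] hi [ 0.411 -0.303  0.089]
salt_shaker scene 0.34 [191.2, 138.8, 20.0, 39.7] 346 med [0.505 0.198 0.065] lo [0.486 0.193 0.01 ] hi [0.551 0.23  0.1  ]
salt_shaker top 0.69 [354.1, 222.6, 22.2, 10.9] 237 med [ 0.402 -0.312  0.067] lo [ 0.388 -0.334  0.01 ] hi [ 0.422 -0.3    0.089]
pepper_mill scene 0.82 [118.6, 122.4, 29.4, 53.6] 883 med [0.413 0.374 0.083] lo [0.401 0.36  0.009] hi [0.439 0.399 0.157]
pepper_mill top 0.88 [113.1, 185.3, 31.4, 28.5] 516 med [0.42  0.376 0.133] lo [0.402 0.362 0.012] hi [0.446 0.408 0.163]
honey_jar scene 0.79 [313.4, 198.7, 29.1, 43.2] 1056 med [ 0.388 -0.2    0.062] lo [ 0.377 -0.227  0.006] hi [ 0.433 -0.169  0.087]
honey_jar top 0.95 [312.6, 212.7, 25.9, 22.4] 472 med [ 0.402 -0.19   0.084] lo [ 0.377 -0.221  0.02 ] hi [ 0.433 -0.163  0.089]
spice_jar_1 scene 0.61 [188.9, 162.9, 11.0, 43.2] 488 med [0.383 0.156 0.052] lo [0.375 0.148 0.003] hi [0.4
[... 877 characters left out ...]
0.002] hi [ 0.566 -0.226  0.114]
tumbler scene 0.62 [250.4, 183.2, 35.2, 45.5] 1258 med [ 0.37  -0.056  0.061] lo [ 0.35  -0.09   0.007] hi [ 0.427 -0.017  0.09 ]
tumbler top 0.66 [264.8, 213.3, 27.5, 25.9] 563 med [ 0.395 -0.056  0.014] lo [ 0.359 -0.088  0.007] hi [ 0.422 -0.02   0.088]
tumbler top 0.33 [311.4, 210.9, 29.1, 23.9] 470 med [ 0.403 -0.189  0.084] lo [ 0.377 -0.22   0.02 ] hi [ 0.433 -0.163  0.089]
mug scene 0.77 [192.1, 144.3, 20.0, 33.2] 299 med [0.503 0.198 0.061] lo [0.486 0.193 0.01 ] hi [0.55  0.222 0.098]
mug top 0.89 [169.5, 159.1, 32.7, 43.7] 813 med [0.509 0.23  0.061] lo [0.45  0.196 0.002] hi [0.549 0.268 0.101]
0.9 [ 3.14158116e+00  3.58548419e-05 -2.68978793e+00]
```

```bash
python3 - <<'E'
import cv2
cv2.imwrite("pics/s0.png",cv2.resize(cv2.imread("pics/scene0.png")[100:280,80:480],None,fx=2,fy=2,interpolation=2))
cv2.imwrite("pics/t0.png",cv2.resize(cv2.imread("pics/top0.png")[120:290,90:440],None,fx=2.2,fy=2.2,interpolation=2))
E
```

```text
(no output)
```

View pics/s0.png

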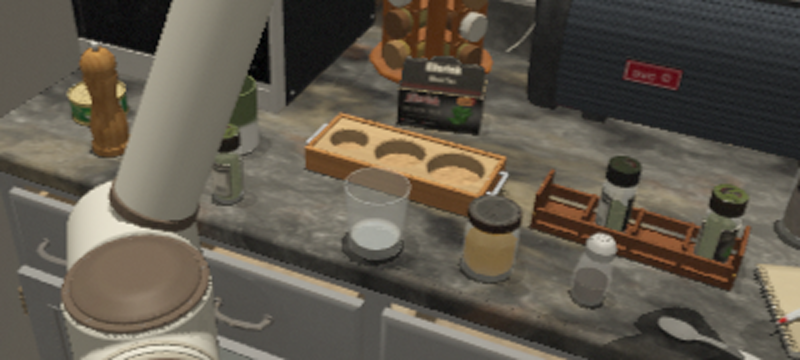

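View pics/t0.png

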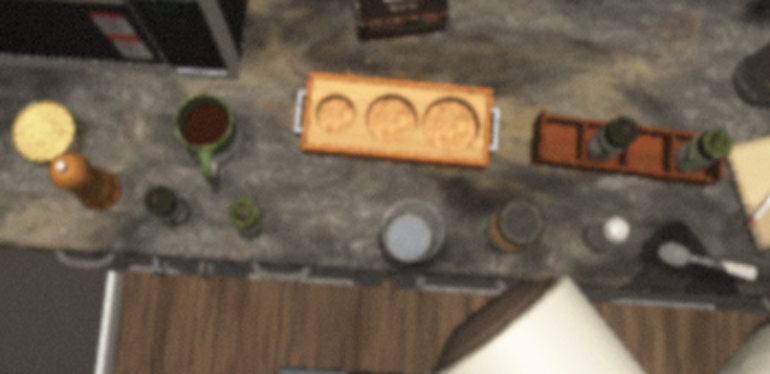

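The scene view shows the mill far left, one jar beside the arm, the tumbler, honey and salt in front, with the caddy left of the rack. The top view shows the second jar at about (164,212) px and the other at (201,219). The yellow tin is behind the mill. Next I'll fit the positions.

```bash
cat > fit.py <<'E'
from h import *
from scipy.optimize import least_squares
def cloud(c,d): return world(c,d,np.ones_like(d,bool))
def near(W,x,y,r,z0,z1):
    return W[(np.hypot(W[:,0]-x,W[:,1]-y)<r)&(W[:,2]>z0)&(W[:,2]<z1)]
def disc(W,x,y,r,z0,z1,R):
    "centre of a cap (midrange) and of a circle of radius R through all side points"
    P=near(W,x,y,r,z0,z1)
    if len(P)<5: return len(P),None
    f=least_squares(lambda c:np.hypot(P[:,0]-c[0],P[:,1]-c[1])-R,P.mean(0)[:2]+[.01,0],loss="soft_l1",f_scale=.002).x
    lo,hi=np.percentile(P[:,:2],[3,97],0)
    return len(P),((lo+hi)/2).round(4),(hi-lo).round(3),"circ",f.round(4)
E
python3 - <<'E'
from fit import *
W={c:cloud(c,np.load(c+"0.npy")) for c in("scene","top")}
L=dict(salt=(.40,-.32,.04,.015,.066,.022,.08,.1),mill_head=(.425,.385,.045,.128,.155,.025,.15,.175),mill_foot=(.425,.385,.045,.005,.03,.029,.15,.175),
 honey=(.405,-.193,.05,.01,.08,.0325,.08,.095),j1=(.392,.165,.035,.01,.095,.0205,.098,.115),j2=(.40,.25,.05,.01,.095,.0205,.098,.115),tumbler=(.395,-.055,.055,.02,.08,.0405,.082,.1),
 mug=(.51,.23,.07,.02,.09,.039,.09,.11))
for n,(x,y,r,a,b,R,c,d) in L.items():
    for k in W: print(n,k,"side",disc(W[k],x,y,r,a,b,R)[0::3][:1],disc(W[k],x,y,r,a,b,R)[-1],"| top",disc(W[k],x,y,r,c,d,R)[:3])
for n,(x,y,z0,z1,hx,hy) in dict(caddy=(.55,-.03,.033,.045,.08,.165),rack=(.53,-.35,.025,.07,.065,.15)).items():
    for k in W:
        V=W[k];V=V[(abs(V[:,0]-x)<hx)&(abs(V[:,1]-y)<hy)&(V[:,2]>z0)&(V[:,2]<z1)]
        print(n,k,len(V),cv2.minAreaRect((V[:,:2]*1000).astype(np.float32)), V[:,2].mean())
V=W["top"];P=near(V,.47,.44,.06,.01,.2);print("tin",P.max(0),P.min(0))
E
```

```text
salt scene side (332,) [ 0.4119 -0.3211] | top (111, array([ 0.4044, -0.3233]), array([0.024, 0.027]))
salt top side (106,) [ 0.4078 -0.324 ] | top (88, array([ 0.4059, -0.3213]), array([0.026, 0.025]))
mill_head scene side (182,) [0.4308 0.391 ] | top (96, array([0.4237, 0.3854]), array([0.029, 0.03 ]))
mill_head top side (176,) [0.4296 0.3919] | top (150, array([0.427, 0.388]), array([0.032, 0.034]))
mill_foot scene side (141,) [0.4304 0.3886] | top (96, array([0.4237, 0.3854]), array([0.029, 0.03 ]))
mill_foot top side (74,) [0.4266 0.3893] | top (150, array([0.427, 0.388]), array([0.032, 0.034]))
honey scene side (627,) [ 0.4113 -0.1957] | top (386, array([ 0.4091, -0.1964]), array([0.058, 0.055]))
honey top side (114,) [ 0.4084 -0.1954] | top (377, array([ 0.4085, -0.1942]), array([0.055, 0.055]))
j1 scene side (373,) [0.3967 0.1689] | top (62, array([0.3956, 0.1589]), array([0.036, 0.023]))
j1 top side (64,) [0.394 0.169] | top (157, array([0.3938, 0.168 ]), array([0.034, 0.035]))
j2 scene side (0,) None | top (0, None)
j2 top side (105,) [0.4031 0.2778] | top (158, array([0.40
[... 358 characters left out ...]
81,) [0.5035 0.2337] | top (176, array([0.5021, 0.2328]), array([0.094, 0.074]))
caddy scene 1122 ((552.1641845703125, -27.660293579101562), (265.0577392578125, 117.85562896728516), 88.6220932006836) 0.03555487335264752
caddy top 1194 ((550.339599609375, -26.971466064453125), (263.9851989746094, 112.6524658203125), 88.20091247558594) 0.03580100356449715
rack scene 1453 ((531.681396484375, -352.12554931640625), (253.47312927246094, 74.76814270019531), 86.60075378417969) 0.039558508239043645
rack top 752 ((531.0381469726562, -350.28851318359375), (252.0347900390625, 70.111572265625), 86.1795883178711) 0.03860133215718911
tin [0.52986622 0.49939531 0.15891021] [0.41889599 0.38516153 0.01083096]
```

The manual's scale: shifts go in shares of 750 mm and turns go in shares of 180 degrees. Converting my numbers, 240 mm is 0.32, 134 mm is 0.1787, 64 degrees is 0.3556.

Emit:
{"api": "step_arm", "payload": {
  "moves": [
    [[0.0293,0.0533,0,0.0589],[0.06,0.1067,0,0.1178],[0.0893,0.16,0,0.1767],[0.1187,0.2133,0,0.2356],[0.1493,0.2667,0,0.2944],[0.1787,0.32,0,0.3556],[0.1787,0.32,-0.0267,0.3556],[0.1787,0.32,-0.072,0.3556]]
  ],
  "jaw": 87,
  "squeeze": 15
}}

```text
time_s: 1.9
ee_pos: [0.4085, -0.3221, 0.1406]
eef_rot: [-3.138, -0.002, -1.571]
contact_force: [0.7, -0.7, -0.6]
grip_width: 0.0867
grasp_force: 0.0
```

Converted, -99 mm is -0.132, -80 mm is -0.1067.

Emit:
{"api": "step_arm", "payload": {
  "moves": [
    [[0,0,-0.0533,0],[0,0,-0.1067,0],[0,0,-0.132,0],[0,0,-0.132,0]]
  ]
}}

```text
time_s: 2.4
ee_pos: [0.4059, -0.3219, 0.0394]
eef_rot: [3.138, 0.001, -1.573]
contact_force: [-0.8, -0.4, 0.2]
grip_width: 0.0867
grasp_force: 0.0
```

Emit:
{"api": "step_arm", "payload": {
  "moves": [
    [[0,0,0,0],[0,0,0,0],[0,0,0,0],[0,0,0,0],[0,0,0,0],[0,0,0,0]]
  ],
  "jaw": 30
}}

```text
time_s: 3.15
ee_pos: [0.4069, -0.3223, 0.0407]
eef_rot: [-3.141, -0.0, -1.573]
contact_force: [0.7, -0.2, 0.1]
grip_width: 0.0356
grasp_force: 0.1
```

```bash
python3 - <<'E'
from h import *
o=ctrl.get_obs();print(o["grip_width"],o["grasp_force"])
a,d=ctrl.get_image("scene");b,d2=ctrl.get_image("top")
a=cv2.resize(a[150:290,290:430],None,fx=2.8,fy=2.8,interpolation=2);b=cv2.resize(b[150:290,290:430],None,fx=2.8,fy=2.8,interpolation=2)
cv2.imwrite("pics/g1.png",np.hstack([a,b]))
E
```

```text
0.035646686801034985 0.10829639240455435
```

View pics/g1.png

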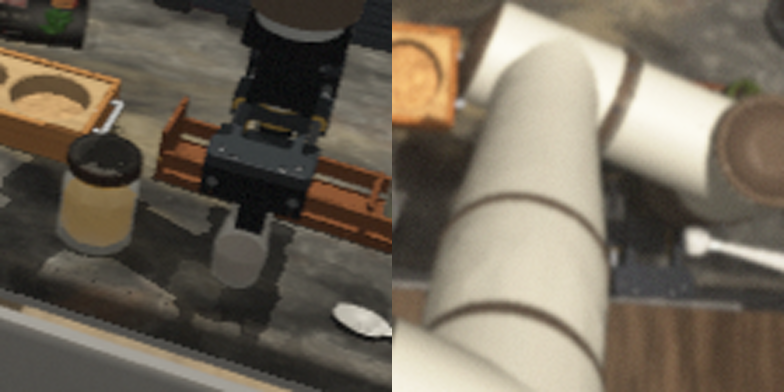

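The fingers straddle the shaker and look still in motion, so I'll close further.

Emit:
{"api": "step_arm", "payload": {
  "moves": [
    [[0,0,0,0],[0,0,0,0],[0,0,0,0],[0,0,0,0]]
  ],
  "jaw": 10
}}

```text
time_s: 3.75
ee_pos: [0.407, -0.3223, 0.0407]
eef_rot: [-3.141, -0.0, -1.573]
contact_force: [1.1, 0.2, 1.0]
grip_width: 0.0332
grasp_force: 15.0
```

Converted, 130 mm is 0.1733, 100 mm is 0.1333.

Emit:
{"api": "step_arm", "payload": {
  "moves": [
    [[0,0,0.0267,0],[0,0,0.08,0],[0,0,0.1333,0],[0,0,0.1733,0],[0,0,0.1733,0]]
  ]
}}

```text
time_s: 4.38
ee_pos: [0.4079, -0.3227, 0.1727]
eef_rot: [-3.137, -0.002, -1.573]
contact_force: [0.4, 0.1, -1.6]
grip_width: 0.0334
grasp_force: 15.0
```

```bash
python3 - <<'E'
from h import *
o=ctrl.get_obs();print(o["grip_width"],o["grasp_force"],o["ee_pos"])
a,d=ctrl.get_image("scene");b,d2=ctrl.get_image("top")
a=cv2.resize(a[130:290,290:450],None,fx=3.,fy=3.,interpolation=2)
cv2.imwrite("pics/g2.png",a)
E
```

```text
0.03340301507647916 14.999728783441242 [ 0.40786399 -0.32271278  0.17270104]
```

View pics/g2.png

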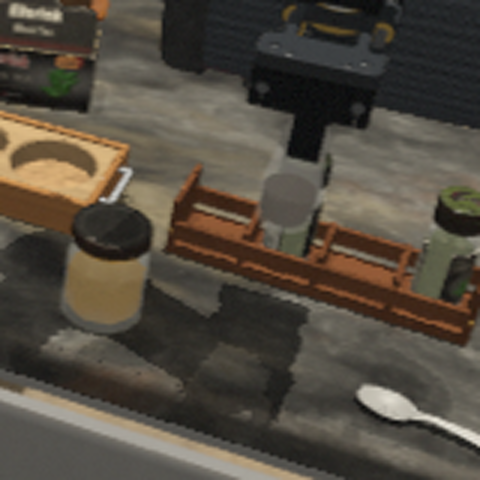

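The shaker is lifted, held upright at about (290,200) px of the crop. I'll carry it to the salt well.

Converted, 383 mm is 0.5107, 146 mm is 0.1947.

Emit:
{"api": "step_arm", "payload": {
  "moves": [
    [[0.0133,0.04,0,0],[0.0373,0.1,0,0],[0.0667,0.176,0,0],[0.096,0.2533,0,0],[0.1253,0.3307,0,0],[0.1547,0.4067,0,0],[0.1813,0.476,0,0],[0.1947,0.5107,0,0]]
  ]
}}

```text
time_s: 5.48
ee_pos: [0.5523, 0.0631, 0.1681]
eef_rot: [3.137, -0.001, -1.571]
contact_force: [-0.5, -0.3, -1.6]
grip_width: 0.033
grasp_force: 15.0
```

Converted, -85 mm is -0.1133, -60 mm is -0.08.

Emit:
{"api": "step_arm", "payload": {
  "moves": [
    [[0,0,-0.04,0],[0,0,-0.08,0],[0,0,-0.1133,0],[0,0,-0.1133,0]]
  ]
}}

```text
time_s: 5.98
ee_pos: [0.5498, 0.0597, 0.0818]
eef_rot: [3.133, -0.003, -1.573]
contact_force: [-0.0, -0.5, -1.3]
grip_width: 0.0327
grasp_force: 15.0
```

Converted, -33 mm is -0.044, -28 mm is -0.0373.

Emit:
{"api": "step_arm", "payload": {
  "moves": [
    [[0,0,-0.0133,0],[0,0,-0.0267,0],[0,0,-0.0373,0],[0,0,-0.044,0],[0,0,-0.044,0],[0,0,-0.044,0]]
  ]
}}

```text
time_s: 6.72
ee_pos: [0.5532, 0.0608, 0.0529]
eef_rot: [-3.141, 0.0, -1.573]
contact_force: [-0.3, 0.4, -1.1]
grip_width: 0.0329
grasp_force: 15.0
```

```bash
python3 - <<'E'
from h import *
a,d=ctrl.get_image("scene")
a=cv2.resize(a[110:230,220:360],None,fx=4.,fy=4.,interpolation=2)
cv2.imwrite("pics/g3.png",a)
E
```

```text
(no output)
```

View pics/g3.png

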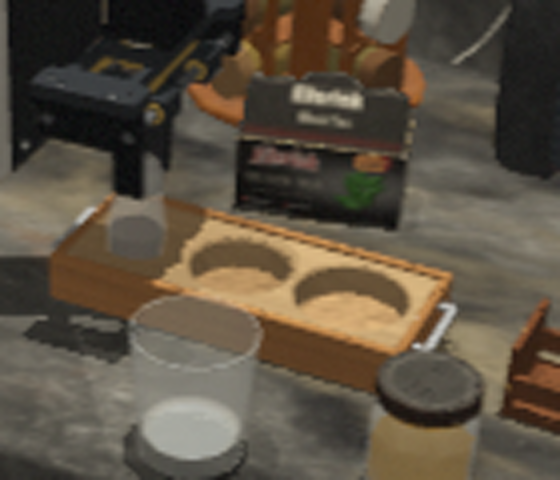

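The shaker sits at the salt well, at about (137,235) px of the crop. I'll lower it to contact.

Converted, -3 mm is -0.004, -2 mm is -0.0027.

Emit:
{"api": "step_arm", "payload": {
  "moves": [
    [[0,0,-0.0027,0],[0,0,-0.004,0],[0,0,-0.004,0]]
  ]
}}

```text
time_s: 7.15
ee_pos: [0.5535, 0.0608, 0.0506]
eef_rot: [-3.14, 0.0, -1.572]
contact_force: [-0.4, -0.6, 4.6]
grip_width: 0.0331
grasp_force: 15.0
```

Converted, 170 mm is 0.2267, 150 mm is 0.2.

Emit:
{"api": "step_arm", "payload": {
  "moves": [
    [[0,0,0,0],[0,0,0,0],[0,0,0,0],[0,0,0.0133,0],[0,0,0.0667,0],[0,0,0.1333,0],[0,0,0.2,0],[0,0,0.2267,0]]
  ],
  "jaw": 70
}}

```text
time_s: 8.15
ee_pos: [0.5544, 0.061, 0.2242]
eef_rot: [-3.135, 0.002, -1.572]
contact_force: [-0.4, 0.5, -0.4]
grip_width: 0.0699
grasp_force: 0.0
```

Converted, 328 mm is 0.4373, 315 mm is 0.42.

Emit:
{"api": "step_arm", "payload": {
  "moves": [
    [[-0.0667,0.0267,0,0],[-0.12,0.0733,0,0],[-0.1533,0.14,0,0],[-0.1667,0.2133,0,0],[-0.1667,0.2867,0,0],[-0.1667,0.36,0,0],[-0.1667,0.42,0,0],[-0.1667,0.4373,0,0]]
  ],
  "jaw": 80
}}

```text
time_s: 9.15
ee_pos: [0.4275, 0.391, 0.2196]
eef_rot: [3.142, -0.0, -1.571]
contact_force: [0.3, 0.5, -0.4]
grip_width: 0.0798
grasp_force: 0.0
```

```bash
python3 - <<'E'
from fit import *
o=ctrl.get_obs();print(o["ee_pos"],o["eef_rot"],o["joint_positions"])
for c in("scene","top"):
    a,d=ctrl.get_image(c);W=cloud(c,d)
    print(c,"salt top",disc(W,.553,.061,.03,.085,.105,.02),"tin",[near(W,.48,.46,.03,.01,.2).max(0,initial=0)],"head",disc(W,.428,.389,.04,.15,.175,.025))
    cv2.imwrite(f"pics/{c}4.png",a)
a=cv2.imread("pics/scene4.png")[110:230,90:290];cv2.imwrite("pics/g4.png",cv2.resize(a,None,fx=4,fy=4,interpolation=2))
E
```

```text
[0.42751293 0.39097413 0.2195798 ] [ 3.14159235e+00 -5.23097063e-06 -1.57056127e+00] [ 1.02024454e+00  2.89931896e-01 -6.59986081e-02  2.64821257e-06
 -1.21487044e+00 -1.02001041e+00]
scene salt top (81, array([0.551 , 0.0578]), array([0.023, 0.028]), 'circ', array([0.5639, 0.0622])) tin [array([0.49574894, 0.48870824, 0.04162562])] head (93, array([0.425 , 0.3873]), array([0.028, 0.03 ]), 'circ', array([0.4401, 0.3982]))
top salt top (100, array([0.5512, 0.0606]), array([0.028, 0.029]), 'circ', array([0.5659, 0.0638])) tin [array([0.50834275, 0.48863654, 0.04307012])] head (152, array([0.4261, 0.3889]), array([0.034, 0.032]), 'circ', array([0.425 , 0.4087]))
```

View pics/g4.png

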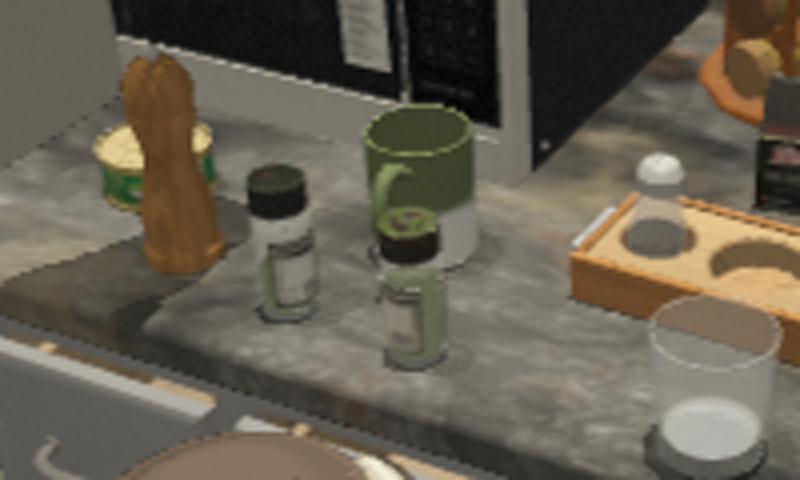

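The salt stands upright in its well and the tin is low. I'll descend onto the mill's head.

Converted, -101 mm is -0.1347, -95 mm is -0.1267.

Emit:
{"api": "step_arm", "payload": {
  "moves": [
    [[0,0,-0.0467,0],[0,0,-0.0933,0],[0,0,-0.1267,0],[0,0,-0.1347,0],[0,0,-0.1347,0]]
  ]
}}

```text
time_s: 9.88
ee_pos: [0.4284, 0.3882, 0.1195]
eef_rot: [-3.141, 0.0, -1.573]
contact_force: [-0.7, 0.2, 0.8]
grip_width: 0.0804
grasp_force: 0.0
```

Emit:
{"api": "step_arm", "payload": {
  "moves": [
    [[0,0,0,0],[0,0,0,0],[0,0,0,0],[0,0,0,0],[0,0,0,0],[0,0,0,0],[0,0,0,0],[0,0,0,0]]
  ],
  "jaw": 30,
  "squeeze": 25
}}

```text
time_s: 10.88
ee_pos: [0.4279, 0.3887, 0.1186]
eef_rot: [3.141, -0.0, -1.573]
contact_force: [-0.6, -0.4, -0.4]
grip_width: 0.0377
grasp_force: 20.8
```

Converted, 145 mm is 0.1933, 135 mm is 0.18.

Emit:
{"api": "step_arm", "payload": {
  "moves": [
    [[0,0,0,0],[0,0,0,0],[0,0,0.02,0],[0,0,0.0667,0],[0,0,0.1267,0],[0,0,0.18,0],[0,0,0.1933,0],[0,0,0.1933,0]]
  ]
}}

```text
time_s: 11.88
ee_pos: [0.4279, 0.3889, 0.2646]
eef_rot: [-3.141, 0.002, -1.573]
contact_force: [-0.3, -1.1, -0.4]
grip_width: 0.0298
grasp_force: 0.0
```

```bash
python3 - <<'E'
from h import *
a,d=ctrl.get_image("scene")
a=cv2.resize(a[70:230,80:240],None,fx=3.5,fy=3.5,interpolation=2)
cv2.imwrite("pics/g5.png",a)
E
```

```text
(no output)
```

View pics/g5.png

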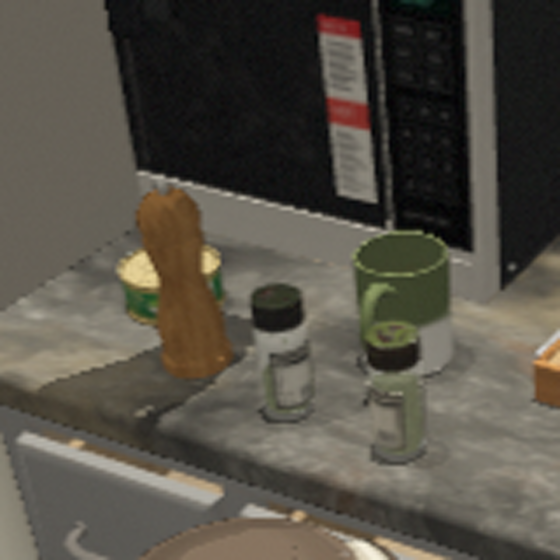

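The mill slipped out and still stands. I'll measure its profile and pose again.

```bash
python3 - <<'E'
from fit import *
i=ctrl.camera_info("scene")
a,d=ctrl.get_image("scene");W=cloud("scene",d);np.save("s5.npy",d)
b,e=ctrl.get_image("top");V=cloud("top",e)
for z in range(5,175,10):
    P=near(W,.428,.389,.045,z/1e3-.005,z/1e3+.005)
    # lateral extent perpendicular to the view ray
    r=np.array([.428+.404,.389+.368]);r/=np.linalg.norm(r);n=np.array([-r[1],r[0]])
    s=P[:,:2]@n if len(P) else np.zeros(1);q=P[:,:2]@r if len(P) else np.zeros(1)
    Q=near(V,.428,.389,.045,z/1e3-.005,z/1e3+.005)
    print(z,len(P),"w %.1f mid %.1f front %.1f"%(np.ptp(s)*1e3,(s.max()+s.min())/2e-3,q.min()*1e3),"ref %.1f %.1f"%(np.array([.428,.389])@n*1e3,np.array([.428,.389])@r*1e3),len(Q),Q.mean(0).round(3) if len(Q) else "")
for c in("scene","top"):
  for o in ctrl.outline_of(c,"pepper_mill"): print(c,o["p"],o["rect"])
a=cv2.imread("pics/scene0.png")
E
```

```text
5 127 w 86.1 mid -1.6 front 537.1 ref -0.3 578.4 127 [0.418 0.379 0.002]
15 71 w 57.7 mid -2.8 front 546.3 ref -0.3 578.4 49 [0.417 0.373 0.015]
25 50 w 48.1 mid -2.5 front 550.1 ref -0.3 578.4 10 [0.415 0.369 0.024]
35 62 w 51.7 mid -2.5 front 548.6 ref -0.3 578.4 18 [0.422 0.369 0.035]
45 65 w 51.3 mid -3.7 front 549.1 ref -0.3 578.4 42 [0.419 0.375 0.045]
55 61 w 47.7 mid -3.4 front 550.8 ref -0.3 578.4 39 [0.421 0.378 0.054]
65 61 w 42.5 mid -2.7 front 554.5 ref -0.3 578.4 39 [0.424 0.375 0.064]
75 45 w 37.3 mid -2.9 front 555.9 ref -0.3 578.4 31 [0.422 0.377 0.075]
85 42 w 36.6 mid -3.1 front 558.4 ref -0.3 578.4 14 [0.421 0.378 0.086]
95 44 w 39.1 mid -3.0 front 557.3 ref -0.3 578.4 5 [0.422 0.373 0.094]
105 42 w 41.0 mid -2.8 front 554.4 ref -0.3 578.4 7 [0.424 0.372 0.106]
115 50 w 44.5 mid -2.8 front 550.3 ref -0.3 578.4 15 [0.426 0.371 0.116]
125 60 w 46.8 mid -2.7 front 552.4 ref -0.3 578.4 21 [0.42  0.376 0.123]
135 54 w 45.8 mid -1.9 front 552.5 ref -0.3 578.4 21 [0.424 0.374 0.136]
145 71 w 46.6 mid -2.9 front 552.7 ref -0.3 578.4 80 [0.427 0.383 0.146]
155 82 w 37.8 mid -2.7 front 557.4 ref -0.3 578.4 139 [0.432 0.388 0.155]
165 18 w 14.4 mid -4.1 front 568.1 ref -0.3 578.4 16 [0.431 0.389 0.165]
scene 0.61 [119.7, 119.8, 30.4, 59.7]
top 0.82 [112.9, 184.1, 32.2, 30.9]
```

```bash
python3 - <<'E'
from fit import *
print({k:np.round(v,3) for k,v in ctrl.get_obs().items() if k in("ee_pos","grip_width")})
W=cloud("scene",np.load("s5.npy"))
for z in (.255,.262,.27,.28,.29,.30,.31,.32,.33,.35):
    P=near(W,.428,.389,.15,z-.005,z+.005);P=P[P[:,0]<.55]
    if len(P): print(z,len(P),P.min(0).round(3),P.max(0).round(3),P.mean(0).round(3))
a,d=ctrl.get_image("scene");cv2.imwrite("pics/g6.png",cv2.resize(a[40:180,60:220],None,fx=3.5,fy=3.5,interpolation=2))
E
```

```text
{'ee_pos': array([0.427, 0.388, 0.262]), 'grip_width': np.float64(0.03)}
0.29 20 [0.403 0.375 0.291] [0.452 0.396 0.295] [0.427 0.382 0.293]
0.3 66 [0.402 0.373 0.295] [0.453 0.396 0.305] [0.425 0.383 0.3  ]
0.31 67 [0.402 0.373 0.305] [0.453 0.396 0.315] [0.426 0.383 0.31 ]
0.32 70 [0.4   0.373 0.315] [0.454 0.399 0.325] [0.425 0.382 0.32 ]
0.33 76 [0.398 0.373 0.325] [0.456 0.397 0.335] [0.424 0.382 0.33 ]
0.35 57 [0.392 0.373 0.345] [0.458 0.394 0.355] [0.421 0.38  0.35 ]
```

View pics/g6.png

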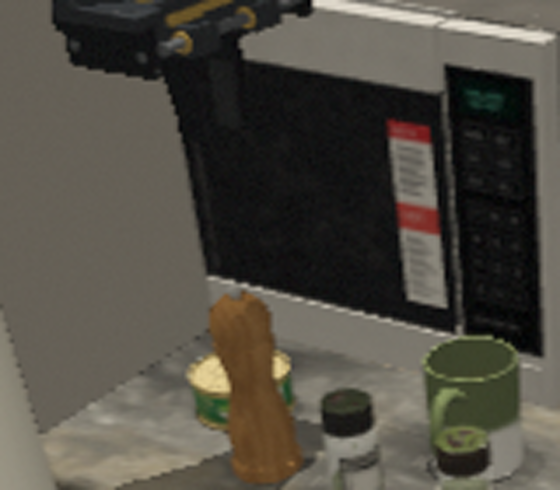

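The fingertips show at z≈0.29 while the reported TCP is 0.262, so the real fingers end about 28 mm higher than reported. That explains the thin grips: salt at the dome, mill near its top. I'll go that much lower from now on.

Converted, -168 mm is -0.224, -165 mm is -0.22.

Emit:
{"api": "step_arm", "payload": {
  "moves": [
    [[0,0,0,0],[0,0,0,0],[0,0,-0.0133,0],[0,0,-0.0733,0],[0,0,-0.1333,0],[0,0,-0.1933,0],[0,0,-0.22,0],[0,0,-0.224,0]]
  ],
  "jaw": 80
}}

```text
time_s: 13.18
ee_pos: [0.427, 0.3875, 0.0935]
eef_rot: [3.139, -0.004, -1.573]
contact_force: [-0.4, -0.1, -0.2]
grip_width: 0.0796
grasp_force: 0.0
```

Emit:
{"api": "step_arm", "payload": {
  "moves": [
    [[0,0,0,0],[0,0,0,0],[0,0,0,0],[0,0,0,0],[0,0,0,0],[0,0,0,0],[0,0,0,0],[0,0,0,0]]
  ],
  "jaw": 30,
  "squeeze": 25
}}

```text
time_s: 14.18
ee_pos: [0.4281, 0.389, 0.0962]
eef_rot: [-3.141, 0.001, -1.573]
contact_force: [-1.4, 0.3, 5.0]
grip_width: 0.0473
grasp_force: 25.0
```

Emit:
{"api": "step_arm", "payload": {
  "moves": [
    [[0,0,0.0107,0],[0,0,0.04,0],[0,0,0.0933,0],[0,0,0.1467,0],[0,0,0.18,0],[0,0,0.1867,0],[0,0,0.1867,0]]
  ]
}}

```text
time_s: 15.05
ee_pos: [0.4273, 0.3882, 0.2344]
eef_rot: [3.14, -0.001, -1.573]
contact_force: [0.6, -0.6, -1.7]
grip_width: 0.0474
grasp_force: 25.0
```

Converted, -365 mm is -0.4867, -330 mm is -0.44.

Emit:
{"api": "step_arm", "payload": {
  "moves": [
    [[0,-0.0333,0,0],[0,-0.0933,0,0],[0.0067,-0.1667,0,0],[0.02,-0.24,0,0],[0.04,-0.3133,0,0],[0.0667,-0.38,0,0],[0.1,-0.44,0,0],[0.1267,-0.4867,0,0]]
  ]
}}

```text
time_s: 16.05
ee_pos: [0.5224, 0.0217, 0.2337]
eef_rot: [3.138, -0.001, -1.574]
contact_force: [0.8, 1.9, -2.1]
grip_width: 0.0474
grasp_force: 25.0
```

Converted, -90 mm is -0.12, -85 mm is -0.1133.

Emit:
{"api": "step_arm", "payload": {
  "moves": [
    [[0.02,-0.0333,0,0],[0.0333,-0.0533,0,0],[0.0373,-0.0573,0,0],[0.0373,-0.0573,-0.0267,0],[0.0373,-0.0573,-0.08,0],[0.0373,-0.0573,-0.1133,0],[0.0373,-0.0573,-0.12,0],[0.0373,-0.0573,-0.12,0]]
  ]
}}

```text
time_s: 17.05
ee_pos: [0.5513, -0.0187, 0.1462]
eef_rot: [-3.141, -0.0, -1.572]
contact_force: [0.5, 0.3, -0.5]
grip_width: 0.0472
grasp_force: 25.0
```

```bash
python3 - <<'E'
from fit import *
a,d=ctrl.get_image("scene");W=cloud("scene",d)
P=W[(abs(W[:,0]-.55)<.04)&(abs(W[:,1]+.02)<.04)]
for z in (.045,.055,.065,.075,.085,.095,.105,.125,.145):
    Q=P[abs(P[:,2]-z)<.005]
    if len(Q):print(z,len(Q),Q.min(0).round(3),Q.max(0).round(3))
print(ctrl.get_obs()["ee_pos"])
cv2.imwrite("pics/g7.png",cv2.resize(a[80:220,210:370],None,fx=3.5,fy=3.5,interpolation=2))
E
```

```text
0.045 1 [ 0.527 -0.012  0.05 ] [ 0.527 -0.012  0.05 ]
0.055 55 [ 0.523 -0.049  0.05 ] [0.552 0.006 0.06 ]
0.065 83 [ 0.523 -0.05   0.06 ] [0.57  0.006 0.07 ]
0.075 52 [ 0.526 -0.045  0.07 ] [0.553 0.004 0.08 ]
0.085 58 [ 0.523 -0.047  0.08 ] [0.558 0.005 0.09 ]
0.095 72 [ 0.523 -0.046  0.09 ] [0.56  0.002 0.1  ]
0.105 64 [ 0.524 -0.045  0.1  ] [0.558 0.004 0.11 ]
0.125 56 [ 0.532 -0.039  0.12 ] [ 0.56 -0.    0.13]
0.145 38 [ 0.529 -0.038  0.14 ] [ 0.555 -0.002  0.15 ]
[ 0.55170542 -0.01870751  0.1468424 ]
```

View pics/g7.png

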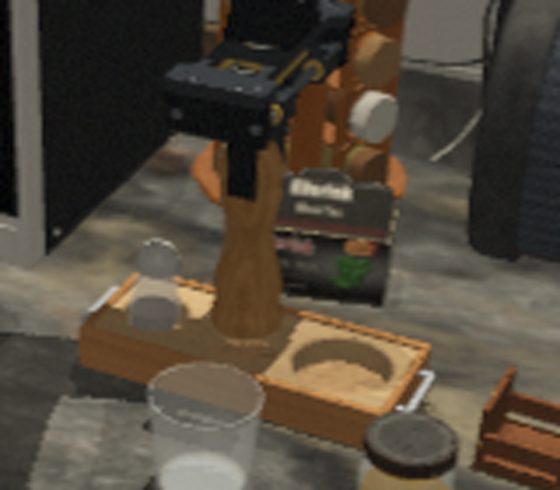

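The mill hangs upright over the middle well at about (245,310) px of the crop. Lowering now.

Converted, -40 mm is -0.0533, -39 mm is -0.052.

Emit:
{"api": "step_arm", "payload": {
  "moves": [
    [[0,0,-0.0133,0],[0,0,-0.0293,0],[0,0,-0.0427,0],[0,0,-0.0493,0],[0,0,-0.052,0],[0,0,-0.0533,0],[0,0,-0.0533,0],[0,0,-0.0533,0]]
  ]
}}

```text
time_s: 18.1
ee_pos: [0.551, -0.0193, 0.1062]
eef_rot: [-3.141, -0.0, -1.573]
contact_force: [-1.1, -0.3, 2.8]
grip_width: 0.0473
grasp_force: 25.0
```

Converted, 110 mm is 0.1467, 105 mm is 0.14.

Emit:
{"api": "step_arm", "payload": {
  "moves": [
    [[0,0,0,0],[0,0,0,0],[0,0,0,0],[0,0,0,0],[0,0,0.04,0],[0,0,0.0933,0],[0,0,0.14,0],[0,0,0.1467,0]]
  ],
  "jaw": 80
}}

```text
time_s: 19.1
ee_pos: [0.5525, -0.019, 0.2187]
eef_rot: [-3.135, 0.001, -1.573]
contact_force: [-0.9, 0.4, -0.5]
grip_width: 0.08
grasp_force: 0.0
```

Converted, -176 mm is -0.2347, -162 mm is -0.216.

Emit:
{"api": "step_arm", "payload": {
  "moves": [
    [[-0.0333,-0.04,0,0],[-0.08,-0.1,0,0],[-0.1267,-0.16,0,0],[-0.1733,-0.216,0,0],[-0.1893,-0.2347,0,0],[-0.1893,-0.2347,-0.0533,0],[-0.1893,-0.2347,-0.1067,0],[-0.1893,-0.2347,-0.1067,0]]
  ],
  "jaw": 87
}}

```text
time_s: 20.1
ee_pos: [0.4064, -0.1947, 0.1328]
eef_rot: [3.134, 0.001, -1.573]
contact_force: [-0.3, 0.6, 0.8]
grip_width: 0.087
grasp_force: 0.0
```

```bash
python3 - <<'E'
from fit import *
a,d=ctrl.get_image("scene");W=cloud("scene",d)
b,e=ctrl.get_image("top");V=cloud("top",e)
for n,U in(("s",W),("t",V)):
    print(n,"mill",disc(U,.551,-.019,.035,.14,.17,.025),near(U,.551,-.019,.03,.1,.2).max(0,initial=0),"honey",disc(U,.409,-.195,.04,.08,.095,.0325),"salt",near(U,.552,.06,.02,.05,.2).max(0,initial=0))
P=near(W,.409,-.195,.06,.1,.26)
for z in np.arange(.13,.24,.01):
    Q=P[abs(P[:,2]-z)<.005]
    if len(Q):print(z.round(3),len(Q),Q.min(0).round(3),Q.max(0).round(3))
print(ctrl.get_obs()["ee_pos"])
E
```

```text
s mill (219, array([ 0.5428, -0.0214]), array([0.03 , 0.042]), 'circ', array([ 0.557 , -0.0174])) [0.56610484 0.00317598 0.18064517] honey (389, array([ 0.4082, -0.1966]), array([0.058, 0.055]), 'circ', array([ 0.4117, -0.1964])) salt [0.56684334 0.0764723  0.10019983]
t mill (18, array([ 0.5693, -0.0179]), array([0.009, 0.025]), 'circ', array([ 0.5928, -0.0184])) [0.57389133 0.         0.16677422] honey (256, array([ 0.4087, -0.1941]), array([0.054, 0.056]), 'circ', array([ 0.4098, -0.208 ])) salt [0.56762546 0.07910596 0.1029552 ]
0.16 8 [ 0.355 -0.207  0.162] [ 0.357 -0.188  0.165]
0.17 42 [ 0.352 -0.209  0.165] [ 0.358 -0.186  0.175]
0.18 41 [ 0.351 -0.208  0.176] [ 0.359 -0.186  0.185]
0.19 36 [ 0.35  -0.208  0.185] [ 0.356 -0.186  0.195]
0.2 38 [ 0.35  -0.208  0.195] [ 0.36  -0.187  0.205]
0.21 22 [ 0.349 -0.209  0.205] [ 0.467 -0.186  0.214]
0.22 17 [ 0.454 -0.209  0.215] [ 0.464 -0.187  0.224]
0.23 1 [ 0.461 -0.21   0.225] [ 0.461 -0.21   0.225]
[ 0.40982297 -0.19537014  0.13631293]
```

Salt and mill tops are at 100 and 180 mm, as they should be. The finger offset of about 27 mm is confirmed. I'll descend to the honey.

Converted, -119 mm is -0.1587, -113 mm is -0.1507.

Emit:
{"api": "step_arm", "payload": {
  "moves": [
    [[0,0,-0.04,0],[0,0,-0.0867,0],[0,0,-0.1267,0],[0,0,-0.1507,0],[0,0,-0.1587,0],[0,0,-0.1587,0]]
  ]
}}

```text
time_s: 20.95
ee_pos: [0.4102, -0.1954, 0.0176]
eef_rot: [-3.14, -0.0, -1.572]
contact_force: [0.0, 0.3, 0.6]
grip_width: 0.0869
grasp_force: 0.0
```

Emit:
{"api": "step_arm", "payload": {
  "moves": [
    [[0,0,0,0],[0,0,0,0],[0,0,0,0],[0,0,0,0],[0,0,0,0],[0,0,0,0]]
  ],
  "jaw": 45,
  "squeeze": 25
}}

```text
time_s: 21.7
ee_pos: [0.4095, -0.1954, 0.0172]
eef_rot: [-3.14, -0.0, -1.572]
contact_force: [-0.2, 0.6, 6.0]
grip_width: 0.0658
grasp_force: 25.0
```

Emit:
{"api": "step_arm", "payload": {
  "moves": [
    [[0,0,0.0133,0],[0,0,0.0533,0],[0,0,0.1067,0],[0,0,0.14,0],[0.04,0.0267,0.1467,0],[0.1,0.0667,0.1467,0],[0.16,0.1067,0.1467,0],[0.1853,0.1227,0.1467,0]]
  ]
}}

```text
time_s: 22.7
ee_pos: [0.549, -0.1016, 0.1258]
eef_rot: [3.14, 0.0, -1.571]
contact_force: [-0.5, -0.7, -2.8]
grip_width: 0.0661
grasp_force: 25.0
```

Converted, -68 mm is -0.0907, -55 mm is -0.0733.

Emit:
{"api": "step_arm", "payload": {
  "moves": [
    [[0,0,0,0],[0,0,-0.0333,0],[0,0,-0.0733,0],[0,0,-0.0907,0],[0,0,-0.0907,0]]
  ]
}}

```text
time_s: 23.32
ee_pos: [0.5466, -0.1037, 0.0579]
eef_rot: [3.139, -0.0, -1.573]
contact_force: [-1.0, 0.3, -2.4]
grip_width: 0.0656
grasp_force: 25.0
```

```bash
python3 - <<'E'
from fit import *
a,d=ctrl.get_image("scene");W=cloud("scene",d)
P=near(W,.548,-.103,.06,.045,.14)
print(ctrl.get_obs()["ee_pos"],P[:,2].min())
for z in np.arange(.045,.14,.01):
    Q=P[abs(P[:,2]-z)<.005]
    if len(Q):print(z.round(3),len(Q),Q.min(0).round(3),Q.max(0).round(3))
E
```

```text
[ 0.54777121 -0.10365952  0.05903187] 0.04517659983549684
0.045 39 [ 0.511 -0.138  0.045] [ 0.556 -0.045  0.05 ]
0.055 85 [ 0.511 -0.137  0.05 ] [ 0.557 -0.043  0.06 ]
0.065 81 [ 0.509 -0.137  0.06 ] [ 0.561 -0.043  0.07 ]
0.075 78 [ 0.511 -0.138  0.07 ] [ 0.56  -0.077  0.08 ]
0.085 62 [ 0.505 -0.138  0.08 ] [ 0.563 -0.076  0.09 ]
0.095 88 [ 0.502 -0.137  0.09 ] [ 0.563 -0.075  0.1  ]
0.105 85 [ 0.502 -0.137  0.1  ] [ 0.551 -0.075  0.11 ]
0.115 62 [ 0.501 -0.137  0.11 ] [ 0.544 -0.081  0.12 ]
0.125 58 [ 0.499 -0.136  0.12 ] [ 0.563 -0.096  0.13 ]
0.135 8 [ 0.498 -0.115  0.131] [ 0.504 -0.096  0.134]
```

Converted, -33 mm is -0.044, -32 mm is -0.0427.

Emit:
{"api": "step_arm", "payload": {
  "moves": [
    [[0,0.0013,-0.0133,0],[0,0.0013,-0.0267,0],[0,0.0013,-0.036,0],[0,0.0013,-0.04,0],[0,0.0013,-0.0427,0],[0,0.0013,-0.044,0],[0,0.0013,-0.044,0]]
  ]
}}

```text
time_s: 24.25
ee_pos: [0.5477, -0.1023, 0.0272]
eef_rot: [3.141, -0.0, -1.572]
contact_force: [-3.6, 2.2, 5.8]
grip_width: 0.0654
grasp_force: 25.0
```

Emit:
{"api": "step_arm", "payload": {
  "moves": [
    [[0,0,0,0],[0,0,0,0],[0,0,0,0],[0,0,0.02,0],[0,0,0.08,0],[0,0,0.1533,0],[0,0,0.22,0],[0,0,0.2333,0]]
  ],
  "jaw": 84
}}

```text
time_s: 25.25
ee_pos: [0.5503, -0.1024, 0.2063]
eef_rot: [-3.131, -0.0, -1.572]
contact_force: [0.1, 0.5, -0.0]
grip_width: 0.0844
grasp_force: 0.0
```

Converted, 270 mm is 0.36, 260 mm is 0.3467.

Emit:
{"api": "step_arm", "payload": {
  "moves": [
    [[-0.0467,0.0267,0,0],[-0.1,0.08,0,0],[-0.1467,0.14,0,0],[-0.18,0.2133,0,0],[-0.2,0.2867,0,0],[-0.2053,0.3467,0,0],[-0.2053,0.36,-0.0267,0],[-0.2053,0.36,-0.0933,0]]
  ],
  "jaw": 75
}}

```text
time_s: 26.25
ee_pos: [0.3954, 0.1703, 0.1319]
eef_rot: [-3.136, 0.005, -1.57]
contact_force: [0.9, -0.6, -1.1]
grip_width: 0.0748
grasp_force: 0.0
```

```bash
python3 - <<'E'
from fit import *
a,d=ctrl.get_image("scene");W=cloud("scene",d);b,e=ctrl.get_image("top");V=cloud("top",e)
print(ctrl.get_obs()["ee_pos"])
for n,U in(("s",W),("t",V)):
    print(n,"honey",disc(U,.548,-.103,.045,.088,.11,.0325)[:3],near(U,.548,-.103,.03,.05,.2)[:,2].max(initial=0),"tumbler",disc(U,.388,-.053,.055,.082,.1,.04)[:3],"j1",disc(U,.394,.168,.03,.098,.115,.02)[:3],"j2",disc(U,.4025,.2775,.03,.098,.115,.02)[:3])
cv2.imwrite("pics/g8.png",cv2.resize(a[80:250,130:400],None,fx=2.9,fy=2.9,interpolation=2))
E
```

```text
[0.39008946 0.16519469 0.12659756]
s honey (289, array([ 0.5452, -0.1046]), array([0.056, 0.056])) 0.09859113999933822 tumbler (223, array([ 0.3891, -0.0532]), array([0.078, 0.077])) j1 (129, array([0.3936, 0.1663]), array([0.035, 0.035])) j2 (119, array([0.4026, 0.2754]), array([0.038, 0.034]))
t honey (369, array([ 0.5453, -0.1013]), array([0.056, 0.056])) 0.10035206974014357 tumbler (79, array([ 0.3872, -0.0529]), array([0.078, 0.078])) j1 (30, array([0.3885, 0.1691]), array([0.027, 0.027])) j2 (0, None)
```

View pics/g8.png

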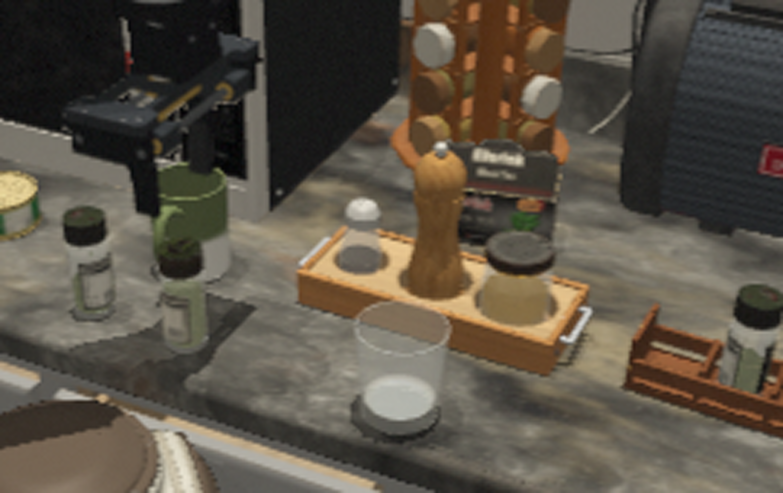

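All three are seated in the caddy (mill, salt and honey at about (437,220), (360,235) and (517,280) px). Now spice jar 1.

Converted, -99 mm is -0.132, -85 mm is -0.1133.

Emit:
{"api": "step_arm", "payload": {
  "moves": [
    [[0,0,0,0],[0,0,-0.0333,0],[0,0,-0.0733,0],[0,0,-0.1133,0],[0,0,-0.132,0],[0,0,-0.132,0]]
  ],
  "jaw": 60
}}

```text
time_s: 27.1
ee_pos: [0.3949, 0.1682, 0.0326]
eef_rot: [-3.14, 0.001, -1.573]
contact_force: [-0.2, 1.0, 0.6]
grip_width: 0.0604
grasp_force: 0.0
```

Emit:
{"api": "step_arm", "payload": {
  "moves": [
    [[0,0,0,0],[0,0,0,0],[0,0,0,0],[0,0,0,0],[0,0,0,0],[0,0,0,0]]
  ],
  "jaw": 25,
  "squeeze": 20
}}

```text
time_s: 27.85
ee_pos: [0.3945, 0.1683, 0.0324]
eef_rot: [-3.14, 0.001, -1.572]
contact_force: [-0.5, 0.3, 6.8]
grip_width: 0.0403
grasp_force: 19.9
```

Converted, -178 mm is -0.2373, 150 mm is 0.2, -1 degrees is -0.0056.

Emit:
{"api": "step_arm", "payload": {
  "moves": [
    [[0,0,0.0133,0],[0,0,0.0667,0],[0,0,0.1333,0],[0,0,0.1867,0],[0,-0.0267,0.2,0],[0,-0.0867,0.2,0],[0,-0.16,0.2,0],[0,-0.2373,0.2,-0.0056]]
  ]
}}

```text
time_s: 28.85
ee_pos: [0.392, -0.0125, 0.1806]
eef_rot: [3.139, -0.0, -1.59]
contact_force: [1.3, -0.1, -0.7]
grip_width: 0.0403
grasp_force: 19.9
```

Converted, -372 mm is -0.496, -350 mm is -0.4667, -2 degrees is -0.0111.

Emit:
{"api": "step_arm", "payload": {
  "moves": [
    [[0.0133,-0.0773,0,0],[0.04,-0.1493,0,0],[0.0733,-0.216,0,0],[0.1067,-0.2827,0,0],[0.14,-0.3493,0,0],[0.1627,-0.4133,0,-0.0056],[0.176,-0.4667,0,-0.0111],[0.18,-0.496,0,-0.0111]]
  ]
}}

```text
time_s: 29.85
ee_pos: [0.5271, -0.3841, 0.1788]
eef_rot: [3.137, 0.002, -1.628]
contact_force: [0.1, 0.2, -1.3]
grip_width: 0.0403
grasp_force: 19.9
```

Converted, -85 mm is -0.1133, -75 mm is -0.1.

Emit:
{"api": "step_arm", "payload": {
  "moves": [
    [[0,0,-0.0133,0],[0,0,-0.06,0],[0,0,-0.1,0],[0,0,-0.1133,0],[0,0,-0.1133,0]]
  ]
}}

```text
time_s: 30.48
ee_pos: [0.5282, -0.3817, 0.0959]
eef_rot: [3.14, 0.001, -1.625]
contact_force: [1.0, -0.0, -0.7]
grip_width: 0.0403
grasp_force: 19.9
```

```bash
python3 - <<'E'
from fit import *
a,d=ctrl.get_image("scene");W=cloud("scene",d)
print(ctrl.get_obs()["ee_pos"])
P=near(W,.529,-.382,.035,.06,.17)
for z in np.arange(.065,.17,.01):
    Q=P[abs(P[:,2]-z)<.005]
    if len(Q):print(z.round(3),len(Q),Q.min(0).round(3),Q.max(0).round(3))
cv2.imwrite("pics/g9.png",cv2.resize(a[120:260,310:470],None,fx=3.5,fy=3.5,interpolation=2))
E
```

```text
[ 0.52906277 -0.38220661  0.0972105 ]
0.065 26 [ 0.508 -0.399  0.062] [ 0.531 -0.362  0.07 ]
0.075 56 [ 0.508 -0.402  0.07 ] [ 0.535 -0.363  0.08 ]
0.085 59 [ 0.505 -0.402  0.08 ] [ 0.534 -0.361  0.09 ]
0.095 60 [ 0.507 -0.402  0.09 ] [ 0.531 -0.361  0.1  ]
0.105 67 [ 0.506 -0.402  0.1  ] [ 0.532 -0.361  0.11 ]
0.115 55 [ 0.506 -0.402  0.11 ] [ 0.531 -0.361  0.12 ]
0.125 51 [ 0.497 -0.402  0.12 ] [ 0.532 -0.361  0.13 ]
0.135 69 [ 0.497 -0.401  0.13 ] [ 0.531 -0.362  0.14 ]
0.145 59 [ 0.496 -0.4    0.14 ] [ 0.531 -0.362  0.15 ]
0.155 39 [ 0.495 -0.396  0.15 ] [ 0.521 -0.362  0.16 ]
0.165 14 [ 0.494 -0.393  0.16 ] [ 0.499 -0.373  0.164]
```

View pics/g9.png

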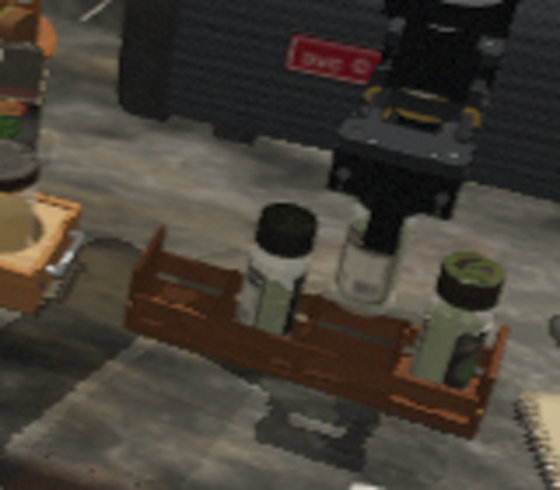

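The jar hangs over the empty bay between the two fixed jars, at about (370,270) px. Lowering.

Converted, -57 mm is -0.076, -55 mm is -0.0733.

Emit:
{"api": "step_arm", "payload": {
  "moves": [
    [[0,0,-0.0267,0],[0,0,-0.0467,0],[0,0,-0.0613,0],[0,0,-0.0693,0],[0,0,-0.0733,0],[0,0,-0.076,0],[0,0,-0.076,0]]
  ]
}}

```text
time_s: 31.4
ee_pos: [0.5291, -0.3825, 0.0405]
eef_rot: [-3.141, -0.001, -1.625]
contact_force: [-1.7, 0.6, 2.5]
grip_width: 0.0402
grasp_force: 19.9
```

Converted, 155 mm is 0.2067, 150 mm is 0.2.

Emit:
{"api": "step_arm", "payload": {
  "moves": [
    [[0,0,0,0],[0,0,0,0],[0,0,0,0],[0,0,0.02,0],[0,0,0.08,0],[0,0,0.1467,0],[0,0,0.2,0],[-0.0133,0.04,0.2067,0]]
  ],
  "jaw": 60
}}

```text
time_s: 32.4
ee_pos: [0.5211, -0.3543, 0.1997]
eef_rot: [-3.133, -0.004, -1.627]
contact_force: [-0.1, 0.0, -1.0]
grip_width: 0.06
grasp_force: 0.0
```

Converted, 424 mm is 0.5653, 366 mm is 0.488, 3 degrees is 0.0167.

Emit:
{"api": "step_arm", "payload": {
  "moves": [
    [[-0.04,0.06,0,0],[-0.0733,0.1267,0,0.0056],[-0.1067,0.1933,0,0.0111],[-0.1333,0.26,0,0.0167],[-0.1493,0.3333,0,0.0167],[-0.156,0.4107,0,0.0167],[-0.156,0.488,0,0.0167],[-0.156,0.5653,0,0.0167]]
  ]
}}

```text
time_s: 33.4
ee_pos: [0.4019, 0.0737, 0.1963]
eef_rot: [-3.138, 0.002, -1.572]
contact_force: [0.7, 0.1, 0.3]
grip_width: 0.0597
grasp_force: 0.0
```

Converted, 205 mm is 0.2733, 198 mm is 0.264.

Emit:
{"api": "step_arm", "payload": {
  "moves": [
    [[0,0.0773,0,0],[0,0.1547,0,0],[0,0.22,0,0],[0,0.264,0,0],[0,0.2733,0,0],[0,0.2733,-0.0267,0],[0,0.2733,-0.08,0],[0,0.2733,-0.08,0]]
  ],
  "jaw": 62
}}

```text
time_s: 34.4
ee_pos: [0.4004, 0.2742, 0.133]
eef_rot: [3.138, -0.005, -1.574]
contact_force: [-0.2, -0.5, 0.4]
grip_width: 0.0619
grasp_force: 0.0
```

```bash
python3 - <<'E'
from fit import *
print(ctrl.get_obs()["ee_pos"])
for c in("scene","top"):
    a,d=ctrl.get_image(c);U=cloud(c,d)
    print(c,"j1",disc(U,.529,-.382,.025,.1,.125,.02)[:3],near(U,.529,-.382,.015,.05,.2)[:,2].max(initial=0),"j2 cap",disc(U,.4025,.2775,.03,.098,.112,.02)[:3],"side",disc(U,.4025,.2775,.03,.01,.095,.0205)[-1])
E
```

```text
[0.4004443  0.2742407  0.13300807]
scene j1 (204, array([ 0.5271, -0.3826]), array([0.035, 0.035])) 0.1157579276207276 j2 cap (116, array([0.4022, 0.2759]), array([0.035, 0.034])) side [0.4052 0.2778]
top j1 (173, array([ 0.5266, -0.3804]), array([0.036, 0.036])) 0.11655956620692924 j2 cap (79, array([0.403 , 0.2732]), array([0.032, 0.027])) side [0.4024 0.2784]
```

Converted, -103 mm is -0.1373, -85 mm is -0.1133.

Emit:
{"api": "step_arm", "payload": {
  "moves": [
    [[0,0,-0.0333,0],[0,0,-0.0733,0],[0,0,-0.1133,0],[0,0,-0.1373,0],[0,0,-0.1373,0]]
  ]
}}

```text
time_s: 35.12
ee_pos: [0.4024, 0.2769, 0.0323]
eef_rot: [-3.141, 0.0, -1.573]
contact_force: [-0.4, -0.1, 0.8]
grip_width: 0.062
grasp_force: 0.0
```

Emit:
{"api": "step_arm", "payload": {
  "moves": [
    [[0,0,0,0],[0,0,0,0],[0,0,0,0],[0,0,0,0],[0,0,0,0],[0,0,0,0]]
  ],
  "jaw": 25
}}

```text
time_s: 35.88
ee_pos: [0.4025, 0.2773, 0.0325]
eef_rot: [-3.14, 0.001, -1.572]
contact_force: [-0.3, 0.6, 6.7]
grip_width: 0.0403
grasp_force: 19.9
```

Converted, -178 mm is -0.2373, 150 mm is 0.2.

Emit:
{"api": "step_arm", "payload": {
  "moves": [
    [[0,0,0.0133,0],[0,0,0.0667,0],[0,0,0.1333,0],[0,0,0.1867,0],[0,-0.0267,0.2,0],[0,-0.0867,0.2,0],[0,-0.16,0.2,0],[0,-0.2373,0.2,0]]
  ]
}}

```text
time_s: 36.88
ee_pos: [0.4, 0.0961, 0.1803]
eef_rot: [3.138, -0.001, -1.572]
contact_force: [1.3, -0.4, -0.5]
grip_width: 0.0404
grasp_force: 19.9
```

Converted, -357 mm is -0.476, -345 mm is -0.46, -3 degrees is -0.0167.

Emit:
{"api": "step_arm", "payload": {
  "moves": [
    [[0,-0.0773,0,0],[0.0067,-0.1547,0,0],[0.0267,-0.2267,0,0],[0.06,-0.2933,0,-0.0056],[0.1,-0.3573,0,-0.0111],[0.14,-0.416,0,-0.0167],[0.1693,-0.46,0,-0.0167],[0.18,-0.476,0,-0.0167]]
  ]
}}

```text
time_s: 37.88
ee_pos: [0.5356, -0.2599, 0.1791]
eef_rot: [3.137, 0.001, -1.628]
contact_force: [-0.1, -0.9, -0.7]
grip_width: 0.0402
grasp_force: 19.9
```

Emit:
{"api": "step_arm", "payload": {
  "moves": [
    [[0,0,-0.0133,0],[0,0,-0.06,0],[0,0,-0.1,0],[0,0,-0.1133,0],[0,0,-0.1133,0]]
  ]
}}

```text
time_s: 38.5
ee_pos: [0.5362, -0.2575, 0.0964]
eef_rot: [3.14, 0.0, -1.624]
contact_force: [0.4, 1.1, -1.3]
grip_width: 0.0406
grasp_force: 19.9
```

```bash
python3 - <<'E'
from fit import *
a,d=ctrl.get_image("scene");W=cloud("scene",d)
print(ctrl.get_obs()["ee_pos"])
P=near(W,.537,-.258,.035,.06,.17)
for z in np.arange(.065,.13,.01):
    Q=P[abs(P[:,2]-z)<.005]
    if len(Q):print(z.round(3),len(Q),Q.min(0).round(3),Q.max(0).round(3))
E
```

```text
[ 0.53710994 -0.25792626  0.09747788]
0.065 19 [ 0.516 -0.276  0.065] [ 0.535 -0.238  0.07 ]
0.075 50 [ 0.515 -0.277  0.07 ] [ 0.539 -0.24   0.08 ]
0.085 55 [ 0.515 -0.278  0.08 ] [ 0.534 -0.239  0.09 ]
0.095 59 [ 0.514 -0.277  0.09 ] [ 0.542 -0.237  0.1  ]
0.105 54 [ 0.514 -0.277  0.1  ] [ 0.538 -0.237  0.11 ]
0.115 57 [ 0.516 -0.278  0.11 ] [ 0.537 -0.239  0.12 ]
0.125 42 [ 0.505 -0.278  0.12 ] [ 0.537 -0.236  0.13 ]
```

Converted, -57 mm is -0.076, -55 mm is -0.0733.

Emit:
{"api": "step_arm", "payload": {
  "moves": [
    [[0,0,-0.0267,0],[0,0,-0.0467,0],[0,0,-0.0613,0],[0,0,-0.0693,0],[0,0,-0.0733,0],[0,0,-0.076,0],[0,0,-0.076,0]]
  ]
}}

```text
time_s: 39.42
ee_pos: [0.5373, -0.2585, 0.0405]
eef_rot: [-3.141, -0.001, -1.625]
contact_force: [-1.2, 0.0, 3.3]
grip_width: 0.0404
grasp_force: 19.9
```

Converted, 170 mm is 0.2267, 150 mm is 0.2.

Emit:
{"api": "step_arm", "payload": {
  "moves": [
    [[0,0,0,0],[0,0,0,0],[0,0,0,0],[0,0,0.02,0],[0,0,0.08,0],[0,0,0.1467,0],[0,0,0.2,0],[-0.0267,0,0.2267,0]]
  ],
  "jaw": 60
}}

```text
time_s: 40.42
ee_pos: [0.5186, -0.2587, 0.2136]
eef_rot: [-3.136, -0.002, -1.624]
contact_force: [-0.5, 0.9, -0.0]
grip_width: 0.0599
grasp_force: 0.0
```

Converted, -240 mm is -0.32, -210 mm is -0.28.

Emit:
{"api": "step_arm", "payload": {
  "moves": [
    [[-0.0533,-0.0267,0,0],[-0.1067,-0.08,0,0],[-0.16,-0.1467,0,0],[-0.2,-0.2133,0,0],[-0.2133,-0.28,0,0],[-0.2133,-0.32,0,0],[-0.2133,-0.32,0,0],[-0.2133,-0.32,0,0]]
  ]
}}

```text
time_s: 41.42
ee_pos: [0.3568, -0.4979, 0.2102]
eef_rot: [-3.141, -0.0, -1.625]
contact_force: [-0.2, 0.1, -0.4]
grip_width: 0.06
grasp_force: 0.0
```

```bash
python3 - <<'E'
from fit import *
for c in("scene","top"):
    a,d=ctrl.get_image(c);U=cloud(c,d);cv2.imwrite(f"pics/{c}F.png",a)
    D0=cloud(c,np.load(c+"0.npy"))
    for n,(x,y,z0,z1) in dict(bayP93=(.537,-.258,.1,.125),fix31=(.533,-.32,.1,.125),bayM31=(.529,-.382,.1,.125),fixM93=(.525,-.444,.1,.125),salt=(.552,.06,.085,.11),mill=(.551,-.019,.15,.19),honey=(.547,-.103,.085,.11)).items():
        print(c,n,disc(U,x,y,.035,z0,z1,.02)[:3],np.percentile(near(U,x,y,.015,.05,.2)[:,2],[50,95]).round(4) if len(near(U,x,y,.015,.05,.2)) else None)
    for n,q in dict(tumbler=(.388,-.053,.055,.02,.1,.04),mug=(.505,.233,.07,.02,.11,.039)).items(): print(c,n,disc(D0,*q)[1:],disc(U,*q)[1:])
a=cv2.imread("pics/sceneF.png");cv2.imwrite("pics/g10.png",cv2.resize(a[110:260,180:460],None,fx=2.8,fy=2.8,interpolation=2))
E
```

```text
scene bayP93 (177, array([ 0.5353, -0.2584]), array([0.035, 0.036])) [0.1135 0.1153]
scene fix31 (188, array([ 0.5331, -0.3216]), array([0.037, 0.035])) [0.1133 0.1152]
scene bayM31 (201, array([ 0.5277, -0.3824]), array([0.036, 0.036])) [0.1135 0.1151]
scene fixM93 (215, array([ 0.5249, -0.445 ]), array([0.036, 0.037])) [0.1131 0.1152]
scene salt (82, array([0.5494, 0.0581]), array([0.023, 0.028])) [0.0858 0.0987]
scene mill (184, array([ 0.5437, -0.0215]), array([0.03 , 0.039])) [0.1674 0.1786]
scene honey (314, array([ 0.5453, -0.1049]), array([0.059, 0.057])) [0.0954 0.0968]
scene tumbler (array([ 0.3888, -0.0536]), array([0.077, 0.073]), 'circ', array([ 0.3896, -0.0527])) (array([ 0.3888, -0.0536]), array([0.077, 0.074]), 'circ', array([ 0.3896, -0.0528]))
scene mug (array([0.518 , 0.2118]), array([0.067, 0.037]), 'circ', array([0.5138, 0.234 ])) (array([0.4973, 0.2301]), array([0.108, 0.072]), 'circ', array([0.513 , 0.2334]))
top bayP93 (161, array([ 0.5355, -0.2561]), array([0.036, 0.035])) [0.1126 0.1161]
top fix31 (166, array([ 0.5323, -0.3197]), array([0.036, 0.036])) [0.1132 0.1165]
top bayM31 (169, array([ 0.5269, -0.3804]), array([0.035, 0.036])) [0.1126 0.1157]
top fixM93 (172, array([ 0.5243, -0.4429]), array([0.035, 0.037])) [0.1126 0.1155]
top salt (98, array([0.5509, 0.0606]), array([0.028, 0.029])) [0.0958 0.1004]
top mill (228, array([ 0.5491, -0.0176]), array([0.04 , 0.042])) [0.167  0.1792]
top honey (376, array([ 0.5444, -0.101 ]), array([0.058, 0.056])) [0.0946 0.098 ]
top tumbler (array([ 0.3871, -0.0524]), array([0.075, 0.075]), 'circ', array([ 0.3838, -0.0507])) (array([ 0.3872, -0.0523]), array([0.075, 0.075]), 'circ', array([ 0.3837, -0.0506]))
top mug (array([0.4989, 0.232 ]), array([0.099, 0.072]), 'circ', array([0.5084, 0.2327])) (array([0.4986, 0.2321]), array([0.099, 0.072]), 'circ', array([0.5084, 0.2326]))
```

View pics/g10.png

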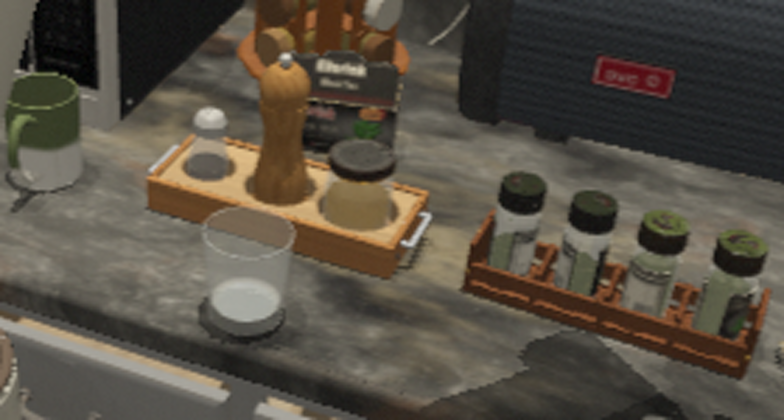

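All five items are upright at the right heights: caddy at about (285,170) px, rack at about (620,260) px. The tumbler and mug haven't moved, and the arm is clear.

```bash
python3 -c "
from bench import ctrl
print(ctrl.hand_in())"
```

```text
the job is handed in; nothing more can be done
None
```

The job is handed in: salt, pepper mill and honey stand upright in their caddy wells and both spice jars in the empty rack bays, with the glass and mug unmoved; the mill slipped from my first grip but stayed standing, and the second grip held.

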